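Set and hold the cellar lamp stand's leg

ROBOT

A 6-joint arm with a two-finger parallel gripper is mounted at the origin on the work surface. World frame = base frame: x ahead of the robot, y to its left, z up, the work surface at z = 0. Lengths are in mm, angles in rad, forces in N, time in s.
With the tool pointing down it reaches from about 400 to 925 mm from the base axis. Payload 12.5 kg.
Tool frame: the origin (TCP) lies midway between the tips of the shut fingers; the grasp point (between the pads) lies 19 mm behind it; z points along the fingers, y is the line along which they close (so a half turn about z gives the same grasp; the last joint's range is limited). The gripper opens to 95 mm and grips with 3 to 60 N. Pads are 20 mm wide; open, the fingers measure 119 mm over their backs; the gripper's body (75 mm by 180 mm) begins 59 mm behind the grasp point.
Start: joints at [1.019, 0.491, 1.559, -0, 1.092, -0.106], TCP at [269.476, 563.945, 177.961] pointing down, gripper open.
Joint ranges: [-3.1, 3.1], [-0.84, 2.19], [0.05, 2.79], [-1.13, 4.28], [0.06, 2.93], [-2.69, 2.69]. Speed limits (rad/s): [2.22, 2.22, 2.79, 3.14, 3.14, 3.14].

INTERFACE

Orientations are given as [roll, pitch, yaw] about the fixed x, y, z axes, in that order (R = Rz(yaw) Ry(pitch) Rx(roll)).
In Python, from cell import * gives the robot as it stands. The module is installed in compiled form; this text tells all that it offers.
- The arm moves only by the tool arm_command, never from a script. Its arguments are lists of equal length, an entry for each row: "delta_pos": the shift along the world's x, y, z in units of 250 mm (1.0 is 250 mm), a list of three; "delta_rot": the turn, a rotation vector about the world's x, y, z in units of 90 degrees (1.0 is 90 degrees), a list of three; "claw": the closure, from 0 (fully open) to 1 (shut). In form: {"delta_pos": [[tx, ty, tz], ...], "delta_rot": [[wx, wy, wz], ...], "claw": [claw, ...]}. A call has exactly 5 rows; each row is the pose to reach, as a shift and turn from the pose commanded when the call began; what a row does not reach only later rows make up. A row lasts 1/12 s, in which the tool goes at most 41.7 mm and 7.16 degrees, less where a joint would pass 70% of its speed; a pose out of reach is approached as far as the arm can. A call with a number of a shift or a turn outside -1 to 1 is refused whole. A call with a gripper value outside its range is refused whole. The fingers move at their own pace and stop on an object; the grip force is fixed at half the most. Time passes only in rows, so rows that repeat a pose let the fingers close, or fill a call up. It gives the time, the measured TCP pose, the force, the opening and the grip force at its end, in the units of the state.
- state(): the state, without advancing time (a new reading comes with each control period).
- read_camera(name): name is "scene" or "top" or "wrist"; returns the picture (400x640x3 uint8, red, green, blue); there is no depth.
- calibration(name): a dict with "camera_matrix" (3x3 intrinsics, pixels), "T" (4x4, takes a point from camera to world coordinates). Camera axes: x right, y down, z forward; pixel columns grow to the right and rows downward; lengths in mm; the calibration is good to about 2 mm. A picture is of the moment at which its call begins: read the wrist's pose just before it. calibration takes no time and is no camera call; for the wrist camera it gives the pose at the moment of the call.
- job_done(): hands the job in; it is judged then, once.
The state is a dict: "t": time; "joints": joint angles; "qvel": joint speeds; "tau": joint torques, N m; "eef_pos": TCP position; "tcp_rot": TCP orientation; "ft_force": force on the tool from outside, world axes, zero at the start; "moment": the same for the moment, N m; "opening": opening from 0.0 (shut) to 1.0 (fully open); "grip_force": force on a finger pad.
Only numpy, scipy, OpenCV 4.12 (cv2) and the standard library are available. Lean on these libraries where they do the work, as an engineer would, in place of code of your own. Each camera call takes 0.05 s, during which the arm holds its last target. There are 200 camera calls.

TASK

One leg of the cellar's lamp stand is clamped in the wooden rest board. With one finger in the thumb seat behind its collar and the other outside the open cam lever, draw the leg out against its spring until the end of its rubber foot is level with the brass pointer, and hold it at that mark while you then squeeze the lever fully closed against the collar; do not close the lever before the leg is at the mark. Squeeze gently (not more than about 60 N, the collar is thin), leave the other things where they are, and finish still holding leg and lever pinched together at the mark, because the locking screw is fitted while you hold.

Things in the scene. Friction and masses are not known exactly. Their poses are not given: they have to be found in the camera images.
- rest_board: Fixed wooden board on the table, 18 mm thick, spanning its own x -230..310, y -130..90 mm; origin on its underside. +x is the way the leg extends, +y the cam lever's side (away from the robot). The leg's axis runs along x at y = 0, 70 mm up. A dark end block (x -225..-175, 110 mm high) holds the thin inner tube. A flat rule lies at y 47..73, x 80..300 mm, up to 24 mm high.
- leg_out (a joint): How far the leg is drawn out, m: 0 fully in (start), 0.11 at the stop. Black tube 27 mm across; at its inner end a grey collar 78 long, 27 wide, 34 high (53 to 87 mm above the table), at its outer end a rubber foot 34 mm across. A spring draws it back in with 3 to 5 N whenever let go, also with the lever closed. It cannot move sideways, turn or tip.
- thumb_seat: Grey channel on the collar's robot side, moving with the leg. Origin on the leg's axis, 70 mm above the table, axes as the board's; at board x = -40 mm with the leg in. Flat face at y -17 mm (z +-17) between flanges at x -24..-19 and 19..24 mm standing out to y -41 mm: a finger fits in the 38 mm between them and moves the leg by pushing a flange.
- seat_face (a point): Middle of the thumb seat's flat face, where one finger presses (towards board +y). The seat is cushioned: it gives up to 2 mm towards the collar (5 N).
- lever_angle (a joint): Angle of the cam lever, rad: 0 fully closed (flat along the collar), 0.45 fully open (free end away from the leg, on the side away from the robot); starts 0.34 to 0.44. Vertical hinge at thumb seat x -35, y +18 mm. It stays where it is left; about 3 N pressed 35 mm from the hinge moves it.
- cam_lever: The cam lever, a flat steel arm 8 mm thick, 28 mm high (56 to 84 mm above the table), 70 mm from hinge to free end. Origin on the hinge axis; x runs to the free end. Closed, its outer face is at thumb seat y +22 mm, 39 mm from the seat face across the collar; fully open, a finger facing the seat must go down beyond thumb seat y +46 mm.
- lever_face (a point): Point on the lever's outer face, 35 mm from the hinge and facing the thumb seat's middle when closed, where the other finger presses (towards board -y).
- foot_end (a point): Centre of the flat end of the rubber foot, on the leg's axis, 240 mm along from the collar's inner end (201 mm beyond the thumb seat's middle). Axes as the board's.
- mark (a point): The length mark: point on the leg's axis level with the thin brass pointer (3 mm thick, up to 60 mm above the table, 21 mm beside the axis, lever side) of the fixed rider on the rule. x axis as the board's. The leg must be drawn out 40 to 85 mm for the foot's end to be level with it.
- wine_bottle_a: Loose bystander: green glass wine bottle, 74 mm across, 300 mm high, at the left side; origin under its centre.
- wine_bottle_b: Loose bystander: second such bottle.
- cup: Loose bystander: white ceramic tasting cup, 76 mm across, 85 mm high, towards the far edge; origin under its centre.
- cork: Loose bystander: cork standing on the board's robot side, 24 mm across, 45 mm high; origin under its centre.
- screw_jar: Loose bystander: small jar with steel cap on the board's robot side, 44 mm across, 50 mm high; origin under its centre.
- shim: Loose bystander: wooden shim 50 x 30 x 12 mm lying on the board's robot side; origin under its centre.
- stopper: Loose bystander: steel bottle stopper standing on the table, 30 mm across, 60 mm high; origin under its centre.

How it is judged (in metres and radians):
On the way:
1. the leg is drawn out and held with its foot's end within 5 mm of the mark, the lever still open (over 0.2 rad) (x of foot_end in the frame of mark between -0.005 and 0.005 m and value of joint lever_angle above 0.2 rad), for 0.2 s.
At the end, for the whole second after the job is handed in: Foot's end within 5 mm of the mark along the leg, cam lever closed to under 0.06 rad, and the fingers still pinching leg and lever (over 4 N on the thumb seat and over 4 N on the lever), the leg at rest (x of foot_end in the frame of mark between -0.005 and 0.005 m and value of joint lever_angle below 0.06 rad and contact force between the fingers and thumb_seat above 4 N and contact force between the fingers and cam_lever above 4 N and linear speed of thumb_seat below 0.01 m/s); the arm keeps its last pose, push and grip.
It fails at once if the thumb seat or the lever is pressed with more than 60 N (contact force between the fingers and thumb_seat above 60 N or contact force between the fingers and cam_lever above 60 N).
It fails at once if the lever is closed (under 0.12 rad) while the foot's end is more than 10 mm from the mark (value of joint lever_angle below 0.12 rad and not (x of foot_end in the frame of mark between -0.01 and 0.01 m)).
It fails at once if a bystander is moved more than 30 mm (distance of any of wine_bottle_a, wine_bottle_b, cup, cork, screw_jar, shim, stopper from where it was at the start of the episode above 0.03 m).
It also fails if it takes over 35 s, if anything falls off the work surface, if the arm or the gripper's body presses on something with over 40 N, if the wrist force passes 120 N, or if a joint passes its speed limit or range.

## Working session

There is one attempt and no reset: what is moved stays moved. The work goes in short steps, Python scripts to look and compute and a tool call to move; the robot and the scene stay as the last step left them, time stands still between calls to the robot, and variables do not carry over. Pictures are saved under pics/ and viewed, at most 10 in all, crops included, and the job is handed in when it is done.

Besides the shell and the picture viewer there is one more tool, called after ">>>" as name(argument=value, ...) on one line, values as JSON. arm_command: Moves the arm, as the interface text tells. Shifts and turns lie within -1 to 1; 1 stands for 250 mm of shift or 90 degrees of turn. Its arguments: {"type":"object","properties":{"delta_pos":{"type":"array"},"delta_rot":{"type":"array"},"claw":{"type":"array"}},"required":["delta_pos","delta_rot","claw"]}

```bash
mkdir -p pics
cat > h.py <<'E'
from cell import *
import numpy as np, cv2
def snap(n,f):
    c=calibration(n); im=read_camera(n); cv2.imwrite(f,cv2.cvtColor(im,cv2.COLOR_RGB2BGR)); np.savez(f+'.npz',K=c['camera_matrix'],T=c['T'])
def ray(f,u,v,z):
    d=np.load(f+'.npz'); r=d['T'][:3,:3]@np.linalg.solve(d['K'],[u,v,1.]); o=d['T'][:3,3]
    return o+r*(z-o[2])/r[2]
def crop(f,g,x0,x1,y0,y1,s):
    im=cv2.imread(f)[y0:y1,x0:x1]; cv2.imwrite(g,cv2.resize(im,None,fx=s,fy=s,interpolation=cv2.INTER_CUBIC))
E
python3 - <<'E'
from h import *
s=state(); print(s)
snap('top','pics/top.png'); snap('scene','pics/scene.png'); 
for n in('top','scene'): print(np.round(calibration(n)['T'],2), calibration(n)['camera_matrix'])
E
```

```text
{'t': 0.0, 'joints': array([ 1.01941349e+00,  4.91561589e-01,  1.55950536e+00,  1.05008576e-05,
        1.09168799e+00, -1.05631154e-01]), 'qvel': array([-7.08209553e-04, -5.04616025e-05, -1.32186610e-03,  9.00460086e-04,
        1.57392069e-03, -7.39403118e-04]), 'tau': array([ 1.43080724e-03, -6.12643433e+01, -2.58178067e+01,  6.93078618e-02,
        4.82662674e-02, -9.35561798e-05]), 'eef_pos': array([269.29094016, 563.66580909, 177.3412606 ]), 'tcp_rot': array([-3.14043783e+00, -1.31806275e-04,  2.69583605e+00]), 'ft_force': array([-0.1581078 ,  0.04771962,  0.35345589]), 'moment': array([-0.00887504, -0.02402858,  0.00338847]), 'grip_force': 0.0, 'opening': 0.9988657109062641}
[[-0.0000e+00 -1.0000e+00  7.0000e-02  5.1440e+02]
 [-1.0000e+00  0.0000e+00 -2.0000e-02  3.1870e+01]
 [ 2.0000e-02 -7.0000e-02 -1.0000e+00  1.3269e+03]
 [ 0.0000e+00  0.0000e+00  0.0000e+00  1.0000e+00]] [[431.29287787   0.         312.62086497]
 [  0.         431.29287787 198.95145875]
 [  0.           0.           1.        ]]
[[ 5.50000e-01  4.90000e-01 -6.70000e-01  1.40892e+03]
 [ 8.30000e-01 -3.10000e-01  4.60000e-01 -5.09930e+02]
 [ 2.00000e-02 -8.10000e-01 -5.80000e-01  7.69210e+02]
 [ 0.00000e+00  0.00000e+00  0.00000e+00  1.00000e+00]] [[412.36918425   0.         323.59511916]
 [  0.         412.36918425 195.61411784]
 [  0.           0.           1.        ]]
```

View pics/top.png

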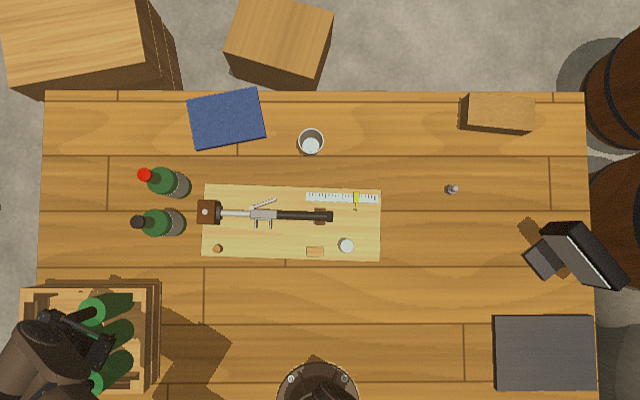

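View pics/scene.png

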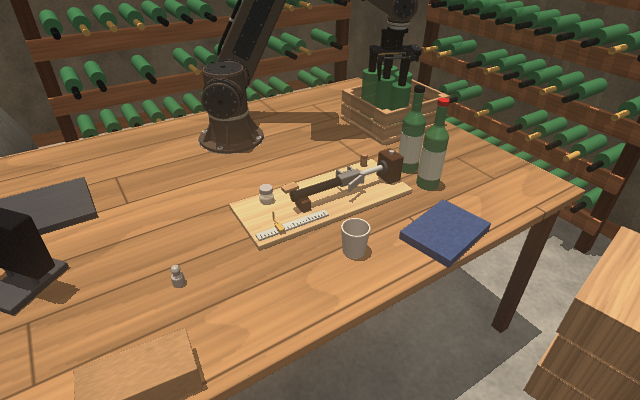

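The top view shows the board at pixels (201..381, 184..262). The leg extends to the right (world −y), with the collar at about (263,214), the foot end at (333,216) and the pointer rider at about (356,200). I'll enlarge this area.

Run:
```python
from h import *
crop('pics/top.png','pics/c1.png',195,390,178,268,4)
```

```text
(no output)
```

View pics/c1.png

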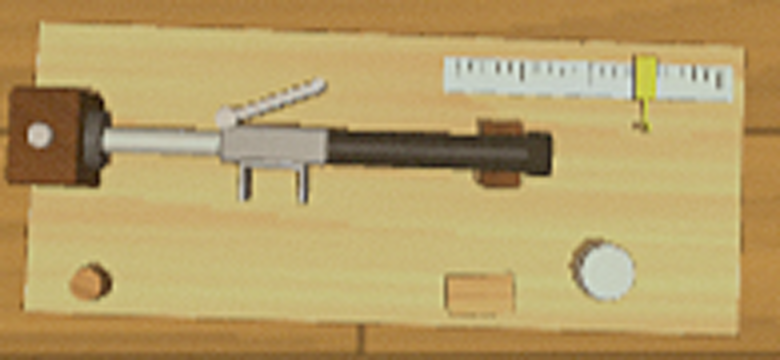

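The crop shows board corners at (40,22), (743,47), (738,333) and (25,310), and the collar top from x=220 to 327. Flanges are at x≈245 and 303, the foot end at (552,152), the pointer tip at (643,128), and the lever from (227,118) to (322,85).

```bash
cat >> h.py <<'E'
def P(cu,cv_,z,f='pics/top.png',o=(195,178),s=4): return ray(f,o[0]+(cu+.5)/s-.5,o[1]+(cv_+.5)/s-.5,z)
def fit(A,B):
    A=np.array(A,float);B=np.array(B,float)[:,:2];a=A-A.mean(0);b=B-B.mean(0)
    th=np.arctan2((a[:,0]*b[:,1]-a[:,1]*b[:,0]).sum(),(a*b).sum())
    R=np.array([[np.cos(th),-np.sin(th)],[np.sin(th),np.cos(th)]]);t=B.mean(0)-R@A.mean(0)
    return th,R,t,B-(A@R.T+t)
E
python3 - <<'E'
from h import *
W=[P(40,22,18),P(743,47,18),P(738,333,18),P(25,310,18)]
th,R,t,res=fit([(-230,90),(310,90),(310,-130),(-230,-130)],W)
print(np.degrees(th),t,res.round(1))
b=lambda p:(R.T@(p[:2]-t)).round(1)
for n,a in dict(colL=(220,144,87),colR=(327,147,87),fl1=(245,183,85),fl2=(303,184,85),foot=(552,153,80),footmid=(552,153,70),ptr=(643,128,60),hinge=(227,118,84),ltip=(322,85,84),jar=(606,271,50),cork=(92,282,45),shim=(480,294,30)).items(): print(n,b(P(*a)))
E
```

```text
-92.00275796523418 [563.59463395 115.31538775] [[-1.2 -1.8]
 [-1.6  2.4]
 [ 1.5  1.4]
 [ 1.3 -2. ]]
colL [-78.5  -1.7]
colR [-1.8 -1.2]
fl1 [-59.6 -29. ]
fl2 [-18.1 -28.3]
foot [160.4   0.2]
footmid [161.    0.5]
ptr [228.   21.6]
hinge [-74.7  17.3]
ltip [-7.3 43.5]
jar [204.6 -84.3]
cork [-173.6 -104.9]
shim [ 112.7 -105.1]
```

>>> arm_command(delta_pos=[[0, 0, 0.17], [0, 0, 0.33], [0, 0, 0.5], [0.04, -0.16, 0.5], [0.08, -0.32, 0.5]], delta_rot=[[0, 0, 0], [0, 0, 0], [0, 0, 0], [0, 0, -0.08], [0, 0, -0.16]], claw=[0, 0, 0, 0, 0])

```text
t: 0.52
eef_pos: [289.7, 484.6, 304.8]
tcp_rot: [3.137, -0.0, 2.443]
ft_force: [1.8, -1.3, -0.3]
opening: 1.0
grip_force: 0.0
```

>>> arm_command(delta_pos=[[0.05, -0.16, 0], [0.1, -0.32, 0], [0.15, -0.48, 0], [0.2, -0.64, 0], [0.24, -0.8, 0]], delta_rot=[[0, 0, -0.08], [0, 0, -0.16], [0, 0, -0.24], [0, 0, -0.32], [0, 0, -0.4]], claw=[0, 0, 0, 0, 0])

```text
t: 0.93
eef_pos: [349.4, 282.6, 302.8]
tcp_rot: [3.142, 0.0, 1.815]
ft_force: [1.6, -0.3, -0.1]
opening: 0.998
grip_force: 0.0
```

>>> arm_command(delta_pos=[[0.14, -0.08, 0], [0.28, -0.16, 0], [0.42, -0.25, 0], [0.56, -0.34, -0.03], [0.7, -0.42, -0.08]], delta_rot=[[0, 0, -0.08], [0, 0, -0.16], [0, 0, -0.179], [0, 0, -0.179], [0, 0, -0.179]], claw=[0, 0, 0, 0, 0])

```text
t: 1.35
eef_pos: [525.3, 178.3, 283.9]
tcp_rot: [3.14, -0.0, 1.539]
ft_force: [-0.6, 0.8, 1.1]
opening: 1.0
grip_force: 0.0
```

Run:
```python
from h import *
snap('wrist','pics/w1.png')
s=state();print({k:np.round(s[k],3) for k in('t','joints','eef_pos','tcp_rot','ft_force')})
th=np.radians(-92);R=np.array([[np.cos(th),-np.sin(th)],[np.sin(th),np.cos(th)]])
t=np.array([563.6,115.3]); print(R@[-40,20]+t)
```

```text
{'t': np.float64(1.4), 'joints': array([ 0.202,  0.305,  1.579, -0.002,  1.258,  0.237]), 'eef_pos': array([529.278, 175.288, 279.944]), 'tcp_rot': array([-3.141e+00,  2.000e-03,  1.537e+00]), 'ft_force': array([-0.058, -4.011, -3.953])}
[584.98379641 154.57764315]
```

View pics/w1.png

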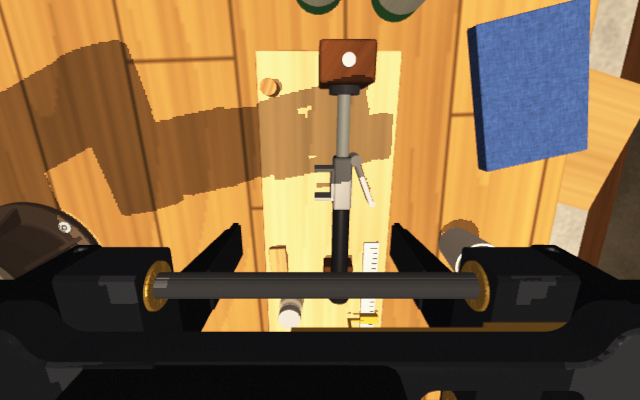

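The wrist view shows the collar at about (342,180), with the flanges on the left (robot side) and the open lever on the right at (365,185), so orientation is right. The rider is at (365,318).

>>> arm_command(delta_pos=[[0.11, -0.04, -0.08], [0.222, -0.08, -0.2], [0.222, -0.08, -0.36], [0.222, -0.08, -0.52], [0.222, -0.08, -0.52]], delta_rot=[[0, 0, 0], [0, 0, 0], [0, 0, 0], [0, 0, 0], [0, 0, 0]], claw=[0, 0, 0, 0, 0])

```text
t: 1.82
eef_pos: [575.5, 159.0, 146.0]
tcp_rot: [-3.13, 0.002, 1.539]
ft_force: [-0.7, 0.5, -0.3]
opening: 1.0
grip_force: 0.0
```

Run:
```python
from h import *
read_camera('top');read_camera('top')
snap('wrist','pics/w2.png')
s=state();print({k:np.round(s[k],3) for k in('t','eef_pos','tcp_rot','ft_force')})
```

```text
{'t': np.float64(1.967), 'eef_pos': array([579.572, 160.294, 155.057]), 'tcp_rot': array([ 3.14, -0.  ,  1.54]), 'ft_force': array([ 0.966, -0.735,  0.692])}
```

View pics/w2.png

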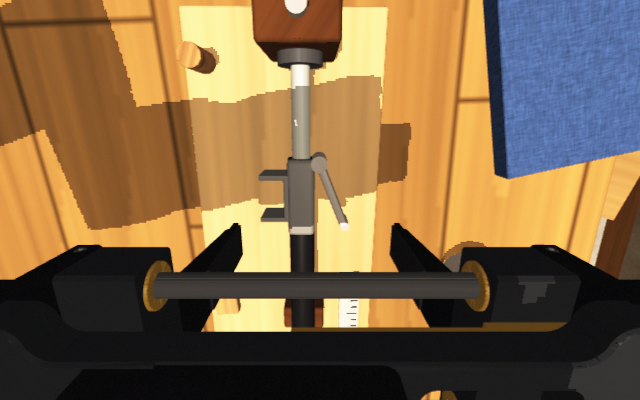

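The settled wrist view shows the collar's top edges at (289..313, 158) and (291..314, 228), flange tops at about (275,175) and (273,214), the hinge at (319,161) and the lever tip at (344,226).

Run:
```python
from h import *
th=np.radians(-92);R=np.array([[np.cos(th),-np.sin(th)],[np.sin(th),np.cos(th)]])
t=np.array([563.6,115.3]);b=lambda p:(R.T@(p[:2]-t)).round(1)
for n,a in dict(colb=(301,158,87),colf=(302.5,228,87),f1=(275,175,87),f1out=(260,176,87),f2=(274,214,87),hinge=(319,161,84),tip=(344,226,84)).items():
  p=ray('pics/w2.png',*a); print(n,p.round(1),b(p))
print('tcp',b(state()['eef_pos']), R@[-40,20]+t)
```

```text
colb [566.4 197.3  87. ] [-82.1  -0.1]
colf [564.6 125.8  87. ] [-10.5   0.6]
f1 [540.4 181.7  87. ] [-65.5 -25.5]
f1out [525.8 181.1  87. ] [-64.5 -40. ]
f2 [536.6 141.8  87. ] [-25.5 -27.9]
hinge [583.4 193.4  84. ] [-78.8  17.1]
tip [607.2 125.4  84. ] [-11.6  43.2]
tcp [-45.5  14.4] [584.98379641 154.57764315]
```

>>> arm_command(delta_pos=[[0.032, -0.008, 0], [0.032, -0.008, -0.06], [0.032, -0.008, -0.12], [0.032, -0.008, -0.18], [0.032, -0.008, -0.22]], delta_rot=[[0, 0, 0], [0, 0, 0], [0, 0, 0], [0, 0, 0], [0, 0, 0]], claw=[0, 0, 0, 0, 0])

```text
t: 2.38
eef_pos: [588.1, 158.2, 99.5]
tcp_rot: [3.139, -0.0, 1.54]
ft_force: [-0.0, -0.0, 0.3]
opening: 1.0
grip_force: 0.0
```

Run:
```python
from h import *
read_camera('top');read_camera('top')
snap('wrist','pics/w3.png')
s=state();print({k:np.round(s[k],3) for k in('t','eef_pos','tcp_rot','ft_force')})
crop('pics/w3.png','pics/w3c.png',160,480,100,340,2)
```

```text
{'t': np.float64(2.533), 'eef_pos': array([587.532, 158.119,  99.293]), 'tcp_rot': array([ 3.14, -0.  ,  1.54]), 'ft_force': array([0.277, 0.249, 0.224])}
```

View pics/w3c.png

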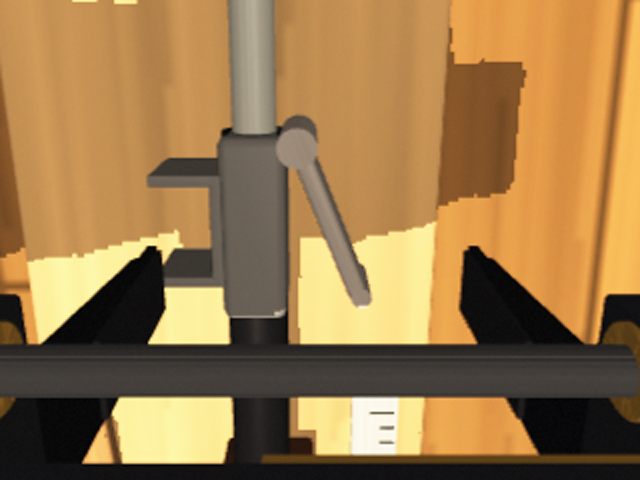

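The crop shows both fingertips (tips at about (152,248) and (472,248)), flanges at rows 160–187 and 250–287 on the left, and the lever clear inside the right finger. I'll check the fit numerically.

Run:
```python
from h import *
th=np.radians(-92);R=np.array([[np.cos(th),-np.sin(th)],[np.sin(th),np.cos(th)]])
t=np.array([563.6,115.3]);b=lambda p:(R.T@(p[:2]-t)).round(1)
d=np.load('pics/w3.png.npz');T=d['T'];print(T.round(2))
e=np.array([587.5,158.1,99.3])
for dx,dy in((-53,0),(-47.5,-10),(-47.5,10),(47.5,-10),(47.5,10)):
  p=np.r_[e[:2]+R@[dy,dx],e[2]]; c=np.linalg.inv(T)@np.r_[p,1]; q=d['K']@(c[:3]/c[2]); print(dx,dy,q[:2].round(1),'crop',((q[0]-160)*2).round(),((q[1]-100)*2).round())
print('tcp',b(e))
for n,a in dict(f1a=(195,160,87),f1b=(195,179,87),f1c=(195,187,87),f2a=(195,250,87),f2b=(195,278,87),f2c=(195,287,87),colb=(250,135,87),colf=(252,310,87),out=(149,182,87),tip=(362,293,84)).items():
  print(n,b(P(*a,f='pics/w3.png',o=(160,100),s=2)))
```

```text
[[ 1.0000e+00 -3.0000e-02 -1.0000e-02  5.9030e+02]
 [-3.0000e-02 -9.6000e-01 -2.7000e-01  2.3492e+02]
 [ 0.0000e+00  2.7000e-01 -9.6000e-01  3.0662e+02]
 [ 0.0000e+00  0.0000e+00  0.0000e+00  1.0000e+00]]
-53 0 [245.8 218.7] crop 172.0 237.0
-47.5 -10 [252.2 206.3] crop 184.0 213.0
-47.5 10 [253.7 230.9] crop 187.0 262.0
47.5 -10 [378.1 206.6] crop 436.0 213.0
47.5 10 [376.5 231.2] crop 433.0 262.0
tcp [-43.6  22.4]
f1a [-71.3 -22.8]
f1b [-63.7 -23.2]
f1c [-60.5 -23.4]
f2a [-33.9 -24.8]
f2b [-21.5 -25.4]
f2c [-17.5 -25.6]
colb [-81.2  -1.1]
colf [-7.  -2.3]
out [-62.4 -41.3]
tip [-13.5  44. ]
```

>>> arm_command(delta_pos=[[0, -0.012, 0], [0, -0.012, -0.06], [0, -0.012, -0.12], [0, -0.012, -0.18], [0, -0.012, -0.188]], delta_rot=[[0, 0, 0], [0, 0, 0], [0, 0, 0], [0, 0, 0], [0, 0, 0]], claw=[0, 0, 0, 0, 0])

```text
t: 2.95
eef_pos: [586.5, 154.7, 50.4]
tcp_rot: [-3.14, 0.0, 1.54]
ft_force: [-0.6, -0.2, -0.1]
opening: 1.0
grip_force: 0.0
```

>>> arm_command(delta_pos=[[0, -0.02, 0], [0, -0.04, 0], [0, -0.06, 0], [0, -0.08, 0], [0, -0.08, 0]], delta_rot=[[0, 0, 0], [0, 0, 0], [0, 0, 0], [0, 0, 0], [0, 0, 0]], claw=[0, 0, 0, 0, 0])

```text
t: 3.37
eef_pos: [587.3, 133.9, 52.1]
tcp_rot: [3.14, -0.0, 1.539]
ft_force: [-0.4, 0.1, -0.3]
opening: 0.996
grip_force: 0.0
```

Run:
```python
from h import *
for i in range(3): read_camera('top')
snap('wrist','pics/w4.png')
snap('top','pics/top4.png')
s=state();print({k:np.round(s[k],3) for k in('t','eef_pos','tcp_rot','ft_force','moment')})
a=cv2.resize(cv2.imread('pics/w4.png')[100:340,160:480],None,fx=2,fy=2)[:300]
c=cv2.resize(cv2.imread('pics/top4.png')[183:248,200:360],None,fx=4,fy=4)
cv2.imwrite('pics/m4.png',np.vstack([a,c]))
```

```text
{'t': np.float64(3.617), 'eef_pos': array([586.926, 135.117,  51.418]), 'tcp_rot': array([ 3.141, -0.   ,  1.54 ]), 'ft_force': array([ 0.636,  0.357, -0.313]), 'moment': array([-0.072,  0.098,  0.017])}
```

View pics/m4.png

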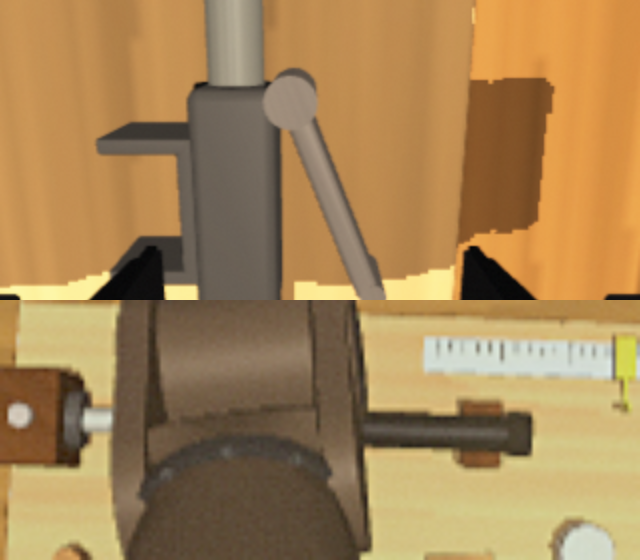

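Foot end is unchanged (crop x 531 → px 332.8, was 333), and the finger overlaps the top of flange 2 in the wrist view. So the open fingertips seem to be above the flange, higher than the TCP. I'll fit the tip height from its image position.

Run:
```python
from h import *
im=cv2.imread('pics/w3.png').max(2)
for r in range(220,246,2): print(r, ''.join('#' if v<40 else '.' for v in im[r,215:260]),' ', ''.join('#' if v<40 else '.' for v in im[r,380:425]))
th=np.radians(-92);R=np.array([[np.cos(th),-np.sin(th)],[np.sin(th),np.cos(th)]])
d=np.load('pics/w3.png.npz');Ti=np.linalg.inv(d['T']);e=np.array([587.5,158.1,99.3])
for h in(0,10,19,30,40,50):
  o=[]
  for dy,dx in((-47.5,-10),(-59.5,-10),(47.5,-10),(59.5,-10),(-47.5,10)):
    c=Ti@np.r_[e[:2]+R@[dx,dy],e[2]+h,1];q=d['K']@(c[:3]/c[2]);o.append(q[:2].round(0))
  print(h,np.array(o).tolist())
```

```text
220 .............................................   .............................................
222 .............................................   .............................................
224 ..................#####......................   ...............####..........................
226 .................########....................   ............#########........................
228 ...............##########....................   ............###########......................
230 ...........###############...................   ............###############..................
232 .........#################...................   ............#################................
234 .......###################...................   ............###################..............
236 .....######################..................   ............#####################............
238 ..#########################..................   ............#######################..........
240 ###########################..................   ...........###########################.......
242 ###########################..................   ...........#############################.....
244 ###########################..................   ...........###############################...
0 [[252.0, 206.0], [236.0, 206.0], [378.0, 207.0], [394.0, 207.0], [254.0, 231.0]]
10 [[249.0, 211.0], [233.0, 211.0], [381.0, 211.0], [398.0, 211.0], [251.0, 236.0]]
19 [[246.0, 215.0], [229.0, 215.0], [384.0, 215.0], [401.0, 215.0], [248.0, 241.0]]
30 [[243.0, 220.0], [224.0, 220.0], [388.0, 221.0], [406.0, 221.0], [245.0, 248.0]]
40 [[239.0, 226.0], [219.0, 226.0], [392.0, 226.0], [411.0, 226.0], [241.0, 255.0]]
50 [[234.0, 232.0], [214.0, 232.0], [396.0, 233.0], [416.0, 233.0], [237.0, 263.0]]
```

>>> arm_command(delta_pos=[[0, 0.08, 0.1], [0, 0.08, 0.2], [0, 0.08, 0.24], [0, 0.08, 0.24], [0, 0.08, 0.24]], delta_rot=[[0, 0, 0], [0, 0, 0], [0, 0, 0], [0, 0, 0], [0, 0, 0]], claw=[0, 0, 0.3, 0.6, 0.6])

```text
t: 4.03
eef_pos: [586.7, 154.9, 111.0]
tcp_rot: [3.141, 0.0, 1.54]
ft_force: [0.5, 0.6, -0.0]
opening: 0.844
grip_force: 0.0
```

>>> arm_command(delta_pos=[[0, 0, 0], [0, 0, 0], [0, 0, 0], [0, 0, 0], [0, 0, 0]], delta_rot=[[0, 0, 0], [0, 0, 0], [0, 0, 0], [0, 0, 0], [0, 0, 0]], claw=[0.6, 0.6, 0.6, 0.6, 0.6])

```text
t: 4.45
eef_pos: [586.8, 154.8, 110.8]
tcp_rot: [-3.141, 0.0, 1.539]
ft_force: [-0.1, 0.5, 0.2]
opening: 0.495
grip_force: 0.0
```

Run:
```python
from h import *
s=state();op=s['opening'];e=s['eef_pos'];print(op,e,s['ft_force'])
snap('wrist','pics/w5.png')
im=cv2.imread('pics/w5.png').max(2)
for r in range(200,262,3): print(r, ''.join('#' if v<40 else '.' for v in im[r,215:425:2]))
th=np.radians(-92);R=np.array([[np.cos(th),-np.sin(th)],[np.sin(th),np.cos(th)]])
d=np.load('pics/w5.png.npz');Ti=np.linalg.inv(d['T']);w=op*47.5
for h in(-10,0,10,20,30,40):
  o=[]
  for dy,dx in((-w,-10),(-w-12,-10),(w,-10),(w+12,-10),(-w,10)):
    c=Ti@np.r_[e[:2]+R@[dx,dy],e[2]+h,1];q=d['K']@(c[:3]/c[2]);o.append(q[:2].round(0))
  print(h,np.array(o).tolist())
```

```text
0.4951945941550493 [586.76164363 154.84939556 110.77972657] [-0.09168792  0.48701241  0.17763825]
200 .........................................................................................................
203 .........................................................................................................
206 .........................................................................................................
209 .........................................................................................................
212 .........................................................................................................
215 .........................................................................................................
218 .........................................................................................................
221 .........................................................................................................
224 .............................##........................................##................................
227 ........
[... 1111 characters left out ...]
#################....#####.........................################..#################
260 ##########..##.#####################....#####.........................#################.##.##############
-10 [[285.0, 202.0], [270.0, 202.0], [345.0, 202.0], [360.0, 202.0], [286.0, 226.0]]
0 [[284.0, 206.0], [268.0, 206.0], [346.0, 206.0], [362.0, 206.0], [284.0, 231.0]]
10 [[282.0, 210.0], [266.0, 210.0], [347.0, 211.0], [364.0, 211.0], [283.0, 236.0]]
20 [[281.0, 215.0], [263.0, 215.0], [349.0, 215.0], [366.0, 215.0], [282.0, 242.0]]
30 [[279.0, 220.0], [261.0, 220.0], [350.0, 220.0], [369.0, 220.0], [280.0, 248.0]]
40 [[277.0, 226.0], [258.0, 226.0], [352.0, 226.0], [372.0, 226.0], [278.0, 255.0]]
```

>>> arm_command(delta_pos=[[0, 0, 0], [0, 0, 0], [0, 0, 0], [0, 0, 0], [0, 0, 0]], delta_rot=[[0, 0, 0], [0, 0, 0], [0, 0, 0], [0, 0, 0], [0, 0, 0]], claw=[0, 0, 0, 0, 0])

```text
t: 4.92
eef_pos: [586.9, 155.0, 111.3]
tcp_rot: [3.141, -0.0, 1.54]
ft_force: [0.1, 0.9, 0.4]
opening: 0.749
grip_force: 0.0
```

>>> arm_command(delta_pos=[[0, 0, 0], [0, 0, 0], [0, 0, 0], [0, 0, -0.1], [0, 0, -0.2]], delta_rot=[[0, 0, 0], [0, 0, 0], [0, 0, 0], [0, 0, 0], [0, 0, 0]], claw=[0, 0, 0, 0, 0])

```text
t: 5.33
eef_pos: [587.8, 155.2, 61.9]
tcp_rot: [3.138, -0.001, 1.54]
ft_force: [-0.2, 0.7, -0.3]
opening: 0.996
grip_force: 0.0
```

>>> arm_command(delta_pos=[[0, 0, -0.04], [0, 0, -0.08], [0, 0, -0.1], [0, 0, -0.12], [0, 0, -0.12]], delta_rot=[[0, 0, 0], [0, 0, 0], [0, 0, 0], [0, 0, 0], [0, 0, 0]], claw=[0, 0, 0, 0, 0])

```text
t: 5.75
eef_pos: [586.9, 155.0, 31.0]
tcp_rot: [-3.141, 0.0, 1.54]
ft_force: [0.1, 0.4, 0.2]
opening: 1.003
grip_force: 0.0
```

>>> arm_command(delta_pos=[[0, -0.016, 0], [0, -0.032, 0], [0, -0.048, 0], [0, -0.06, 0], [0, -0.06, 0]], delta_rot=[[0, 0, 0], [0, 0, 0], [0, 0, 0], [0, 0, 0], [0, 0, 0]], claw=[0, 0, 0, 0, 0])

```text
t: 6.17
eef_pos: [587.1, 139.4, 31.8]
tcp_rot: [3.141, -0.0, 1.539]
ft_force: [-0.5, 3.3, 2.5]
opening: 1.002
grip_force: 1.3
```

>>> arm_command(delta_pos=[[0, 0.06, 0], [0, 0.06, 0], [0, 0.06, -0.02], [0, 0.06, -0.04], [0, 0.06, -0.064]], delta_rot=[[0, 0, 0], [0, 0, 0], [0, 0, 0], [0, 0, 0], [0, 0, 0]], claw=[0, 0, 0, 0, 0])

```text
t: 6.58
eef_pos: [586.8, 155.1, 14.7]
tcp_rot: [-3.142, 0.0, 1.54]
ft_force: [0.4, 0.9, 0.0]
opening: 0.997
grip_force: 0.0
```

>>> arm_command(delta_pos=[[0, 0, 0], [0, -0.02, 0], [0, -0.04, 0], [0, -0.06, 0], [0, -0.08, 0]], delta_rot=[[0, 0, 0], [0, 0, 0], [0, 0, 0], [0, 0, 0], [0, 0, 0]], claw=[0, 0, 0, 0, 0])

```text
t: 7.0
eef_pos: [586.7, 134.6, 15.3]
tcp_rot: [-3.141, -0.0, 1.539]
ft_force: [-0.8, 3.4, -3.2]
opening: 0.999
grip_force: 2.2
```

Run:
```python
from h import *
snap('wrist','pics/w6.png')
snap('top','pics/top6.png')
s=state();print({k:np.round(s[k],3) for k in('t','eef_pos','tcp_rot','ft_force','moment')})
a=cv2.resize(cv2.imread('pics/w6.png')[100:340,160:480],None,fx=2,fy=2)[:310]
c=cv2.resize(cv2.imread('pics/top6.png')[188:233,290:370],None,fx=8,fy=8)[:280]
cv2.imwrite('pics/m6.png',np.vstack([a,c]))
```

```text
{'t': np.float64(7.1), 'eef_pos': array([586.804, 134.093,  15.371]), 'tcp_rot': array([-3.141,  0.   ,  1.539]), 'ft_force': array([-0.733,  2.895, -1.543]), 'moment': array([ 0.423,  0.135, -0.166])}
```

View pics/m6.png

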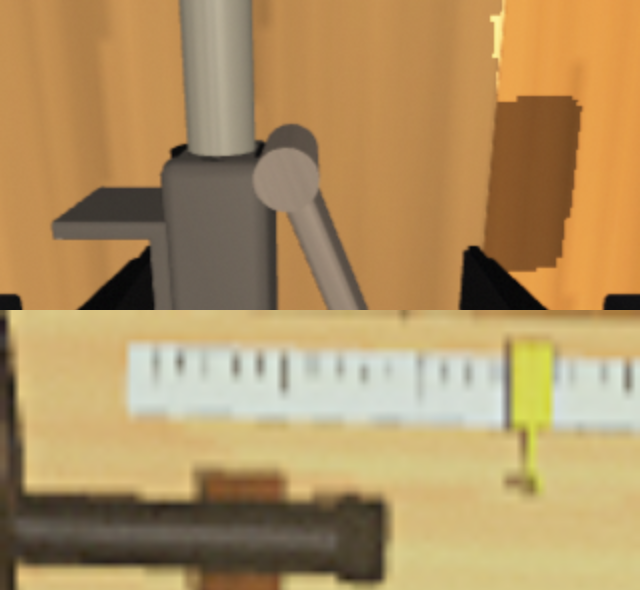

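Leg is now drawn part of the way, with about 3 N of spring force felt. In the lower crop the foot end is at x≈386 (rows 495–578) and the pointer stem at x≈531 (rows 430–490). Remaining distance next.

Run:
```python
from h import *
th=np.radians(-92);R=np.array([[np.cos(th),-np.sin(th)],[np.sin(th),np.cos(th)]])
t=np.array([563.6,115.3]);b=lambda p:(R.T@(p[:2]-t)).round(1)
Q=lambda u,v,z:P(u,v-310,z,f='pics/top6.png',o=(290,188),s=8)
print(b(Q(386,535,87)),b(Q(386,535,80)),b(Q(532,475,58)),b(Q(534,488,60)),b(Q(527,488,60)),b(Q(540,488,60)))
im=cv2.imread('pics/top6.png')
for r in range(206,214): print(r,[tuple(int(c) for c in p[::-1]) for p in im[r,352:362]])
for r in(212,215,218): print(r,[int(p.max()) for p in im[r,333:344]])
```

```text
[174.8   0.9] [175.3   1.2] [230.2  26. ] [230.8  21.1] [228.2  21. ] [233.   21.2]
206 [(212, 191, 130), (216, 195, 130), (220, 196, 137), (170, 149, 88), (213, 213, 91), (216, 193, 129), (213, 190, 128), (214, 193, 132), (214, 190, 124), (214, 188, 126)]
207 [(215, 199, 137), (217, 203, 136), (222, 206, 143), (186, 169, 95), (216, 217, 96), (216, 200, 137), (213, 194, 131), (213, 196, 130), (215, 196, 134), (214, 195, 135)]
208 [(215, 202, 134), (192, 174, 116), (189, 168, 110), (176, 160, 90), (190, 187, 74), (214, 205, 119), (213, 200, 135), (213, 198, 138), (213, 198, 133), (213, 199, 134)]
209 [(219, 200, 136), (154, 124, 79), (146, 113, 74), (157, 134, 78), (135, 124, 46), (214, 212, 96), (216, 197, 136), (213, 193, 131), (215, 197, 133), (213, 195, 128)]
210 [(216, 195, 131), (195, 174, 116), (197, 177, 115), (164, 141, 87), (139, 116, 60), (198, 195, 88), (217, 197, 135), (215, 193, 134), (213, 192, 127), (213, 190, 128)]
211 [(215, 196, 133), (219, 199, 139), (219, 199, 132), (198, 178, 115), (195, 172, 113), (205, 186, 118), (213, 193, 130), (215, 194, 135), (214, 193, 131), (215, 193, 135)]
212 [(214, 190, 126), (212, 187, 121), (216, 191, 125), (217, 192, 130), (218, 194, 130), (217, 192, 132), (214, 189, 122), (214, 189, 125), (213, 191, 125), (214, 190, 128)]
213 [(214, 188, 124), (214, 187, 124), (214, 188, 126), (215, 188, 126), (215, 187, 123), (211, 186, 120), (214, 188, 123), (214, 188, 124), (213, 187, 125), (213, 186, 123)]
212 [66, 62, 61, 47, 47, 155, 221, 217, 213, 212, 213]
215 [77, 69, 77, 75, 62, 136, 223, 216, 215, 215, 213]
218 [72, 77, 78, 70, 62, 190, 218, 215, 215, 212, 213]
```

Run:
```python
from h import *
th=np.radians(-92);R=np.array([[np.cos(th),-np.sin(th)],[np.sin(th),np.cos(th)]])
t=np.array([563.6,115.3]);b=lambda p:(R.T@(p[:2]-t)).round(1)
f='pics/top6.png'
for a in((356.1,206.5,24),(356.1,206.5,30),(356.1,207,60),(357,209.5,60),(356.7,209.5,60),(337.93,214.5,87),(337.93,214.5,80)): print(a,b(ray(f,*a)))
im=cv2.imread(f)
for r in range(194,206,2): print(r,[tuple(int(c) for c in p[::-1]) for p in im[r,352:361]])
f='pics/scene.png';im=cv2.imread(f);
m=cv2.inRange(cv2.cvtColor(im,cv2.COLOR_BGR2HSV),(20,120,60),(35,255,255));ys,xs=np.nonzero(m[200:245,255:300]);
for r in range(205,240): print(r,''.join('#' if v else '.' for v in m[r,255:300]))
```

```text
(356.1, 206.5, 24) [234.  33.]
(356.1, 206.5, 30) [233.4  32.7]
(356.1, 207, 60) [230.   29.4]
(357, 209.5, 60) [232.8  22.1]
(356.7, 209.5, 60) [231.9  22.1]
(337.93, 214.5, 87) [175.1   4.4]
(337.93, 214.5, 80) [175.6   4.7]
194 [(209, 209, 198), (125, 110, 100), (217, 211, 83), (216, 217, 90), (214, 211, 83), (215, 216, 86), (217, 220, 71), (172, 172, 158), (214, 212, 200)]
196 [(196, 204, 199), (107, 100, 98), (219, 213, 80), (216, 217, 84), (214, 213, 84), (214, 216, 84), (215, 219, 66), (170, 176, 172), (215, 224, 217)]
198 [(224, 233, 231), (118, 110, 108), (212, 214, 72), (215, 216, 86), (216, 215, 91), (214, 218, 84), (212, 216, 60), (216, 222, 224), (214, 222, 215)]
200 [(221, 232, 229), (119, 114, 110), (215, 220, 80), (218, 218, 89), (214, 214, 81), (213, 220, 86), (211, 211, 57), (212, 221, 223), (212, 222, 215)]
202 [(205, 205, 192), (122, 106, 90), (182, 179, 59), (180, 175, 64), (214, 217, 76), (194, 188, 66), (209, 197, 86), (197, 198, 189), (200, 202, 191)]
204 [(216, 192, 128), (220, 196, 133), (223, 199, 137), (139, 107, 73), (213, 222, 78), (217, 196, 132), (214,
[... 1095 characters left out ...]

226 ......................##...#.................
227 .......................##....................
228 ........................##...................
229 ......................#.###..................
230 .............................................
231 .............................................
232 .............................................
233 .............................................
234 .............................................
235 .............................................
236 .............................................
237 .............................................
238 .............................................
239 .............................................
```

>>> arm_command(delta_pos=[[-0.001, -0.04, 0], [-0.003, -0.09, 0], [-0.005, -0.14, 0], [-0.007, -0.19, 0], [-0.008, -0.22, 0]], delta_rot=[[0, 0, 0], [0, 0, 0], [0, 0, 0], [0, 0, 0], [0, 0, 0]], claw=[0, 0, 0, 0, 0])

```text
t: 7.52
eef_pos: [584.8, 79.2, 15.4]
tcp_rot: [3.141, -0.0, 1.539]
ft_force: [-0.4, 5.5, -2.3]
opening: 0.998
grip_force: 2.7
```

Run:
```python
from h import *
for i in range(4): read_camera('wrist')
f='pics/top7.png';snap('top',f);snap('scene','pics/scene7.png')
s=state();print({k:np.round(s[k],3) for k in('t','eef_pos','tcp_rot','ft_force')})
th=np.radians(-92);R=np.array([[np.cos(th),-np.sin(th)],[np.sin(th),np.cos(th)]])
t=np.array([563.6,115.3]);b=lambda p:(R.T@(p[:2]-t)).round(1)
im=cv2.imread(f)
for r in(213,215,217,219): print(r,[int(p.max()) for p in im[r,350:364]])
a=cv2.resize(im[188:233,320:380],None,fx=8,fy=8)
c=cv2.resize(cv2.imread('pics/scene7.png')[170:240,240:360],None,fx=4,fy=4)
cv2.imwrite('pics/m7.png',np.vstack([a,c[:240]])[:590] if a.shape[1]==c.shape[1] else a)
```

```text
{'t': np.float64(7.817), 'eef_pos': array([584.932,  80.501,  15.421]), 'tcp_rot': array([ 3.141, -0.   ,  1.54 ]), 'ft_force': array([-1.043,  3.911, -0.138])}
213 [55, 69, 64, 71, 65, 56, 99, 226, 218, 214, 214, 213, 213, 214]
215 [71, 72, 74, 75, 75, 73, 49, 230, 219, 215, 214, 213, 216, 214]
217 [98, 78, 79, 75, 76, 76, 53, 229, 220, 214, 215, 214, 213, 214]
219 [71, 73, 80, 72, 81, 69, 77, 228, 218, 213, 215, 216, 214, 214]
```

View pics/m7.png

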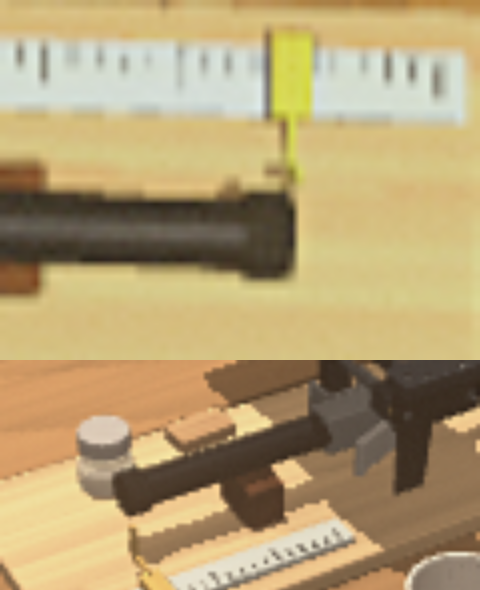

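Foot end is now at px 356.5 and the pointer tip at about px 356.9, which is lower. That leaves about 4 mm to draw. The lever is still open, with the finger outside it.

>>> arm_command(delta_pos=[[-0.001, -0.008, 0], [-0.001, -0.016, 0], [-0.001, -0.016, 0], [-0.001, -0.016, 0], [-0.001, -0.016, 0]], delta_rot=[[0, 0, 0], [0, 0, 0], [0, 0, 0], [0, 0, 0], [0, 0, 0]], claw=[0, 0, 0, 0, 0])

```text
t: 8.23
eef_pos: [584.7, 76.1, 15.4]
tcp_rot: [3.141, 0.0, 1.54]
ft_force: [-0.1, 4.8, 0.6]
opening: 0.999
grip_force: 2.1
```

```bash
cat >> h.py <<'E'
th=np.radians(-92);R=np.array([[np.cos(th),-np.sin(th)],[np.sin(th),np.cos(th)]])
t=np.array([563.6,115.3]);b=lambda p:(R.T@(p[:2]-t)).round(1)
def foot(f):
    for i in range(3): read_camera('wrist')
    snap('top',f); g=cv2.imread(f).max(2).astype(float)
    e=[]
    for r in(214,215,216,217,218):
        x=g[r,345:375]; k=np.argmax((x>140)); d0,d1=np.median(x[:5]),np.median(x[-6:]); e.append(345+np.clip((d1-x[:])/(d1-d0),0,1)[:k+2].sum()-.5)
    u=np.median(e); print('foot px',np.round(e,2),[b(ray(f,u,216,z)) for z in(80,87)],'ptr',b(ray(f,356.9,209.5,60)))
    s=state();print({k:np.round(s[k],3) for k in('t','eef_pos','ft_force','opening','grip_force')},'c',b(s['eef_pos']))
E
python3 -c "
from h import *
foot('pics/top8.png')"
```

```text
foot px [357.19 357.56 357.62 357.61 357.52] [array([232.6,   2.2]), array([231.7,   2. ])] ptr [232.5  22.1]
{'t': np.float64(8.433), 'eef_pos': array([584.692,  76.047,  15.362]), 'ft_force': array([-0.622,  4.99 ,  1.675]), 'opening': np.float64(0.999), 'grip_force': np.float64(2.227)} c [38.5 22.4]
```

>>> arm_command(delta_pos=[[-0.008, 0, 0], [-0.016, 0, 0], [-0.026, 0.001, 0], [-0.038, 0.001, 0], [-0.048, 0.002, 0]], delta_rot=[[0, 0, 0], [0, 0, 0], [0, 0, 0], [0, 0, 0], [0, 0, 0]], claw=[0.06, 0.12, 0.18, 0.24, 0.3])

```text
t: 8.85
eef_pos: [572.4, 76.4, 15.4]
tcp_rot: [3.141, 0.0, 1.54]
ft_force: [-0.4, 3.7, 1.6]
opening: 0.74
grip_force: 1.8
```

```bash
python3 -c "
from h import *
foot('pics/top9.png')"
```

```text
foot px [357.32 357.61 357.68 357.63 357.64] [array([232.8,   2.2]), array([232.,   2.])] ptr [232.5  22.1]
{'t': np.float64(9.05), 'eef_pos': array([571.932,  76.469,  15.158]), 'ft_force': array([-3.721,  3.809,  0.448]), 'opening': np.float64(0.7), 'grip_force': np.float64(1.801)} c [38.5  9.7]
```

>>> arm_command(delta_pos=[[-0.01, 0, 0], [-0.018, 0, 0], [-0.026, 0.001, 0], [-0.032, 0.001, 0], [-0.032, 0.001, 0]], delta_rot=[[0, 0, 0], [0, 0, 0], [0, 0, 0], [0, 0, 0], [0, 0, 0]], claw=[0.32, 0.36, 0.4, 0.45, 0.5])

```text
t: 9.47
eef_pos: [564.6, 76.7, 15.3]
tcp_rot: [3.141, -0.0, 1.54]
ft_force: [-1.2, 4.3, -0.2]
opening: 0.533
grip_force: 3.9
```

```bash
python3 -c "
from h import *
foot('pics/top10.png')"
```

```text
foot px [357.48 357.62 357.55 357.53 357.58] [array([232.6,   2.2]), array([231.7,   2. ])] ptr [232.5  22.1]
{'t': np.float64(9.667), 'eef_pos': array([564.19 ,  76.737,  15.197]), 'ft_force': array([-1.782,  3.215,  0.398]), 'opening': np.float64(0.501), 'grip_force': np.float64(3.637)} c [38.5  1.9]
```

Foot is still at the mark. Next I close gradually to the pinch, watching the x force.

>>> arm_command(delta_pos=[[0, 0, 0], [0, 0, 0], [0, 0, 0], [0, 0, 0], [0, 0, 0]], delta_rot=[[0, 0, 0], [0, 0, 0], [0, 0, 0], [0, 0, 0], [0, 0, 0]], claw=[0.52, 0.54, 0.56, 0.57, 0.57])

```text
t: 10.08
eef_pos: [564.5, 76.8, 15.2]
tcp_rot: [-3.141, 0.0, 1.54]
ft_force: [-1.8, 3.3, -1.1]
opening: 0.432
grip_force: 3.7
```

```bash
python3 -c "
from h import *
foot('pics/top11.png')"
```

```text
foot px [357.48 357.46 357.64 357.68 357.66] [array([232.8,   2.2]), array([232.,   2.])] ptr [232.5  22.1]
{'t': np.float64(10.283), 'eef_pos': array([564.53 ,  76.738,  15.222]), 'ft_force': array([-2.535,  3.268, -1.523]), 'opening': np.float64(0.43), 'grip_force': np.float64(3.617)} c [38.5  2.3]
```

>>> arm_command(delta_pos=[[0, 0, 0], [0, 0, 0], [0, 0, 0], [0, 0, 0], [0, 0, 0]], delta_rot=[[0, 0, 0], [0, 0, 0], [0, 0, 0], [0, 0, 0], [0, 0, 0]], claw=[0.58, 0.59, 0.6, 0.61, 0.62])

```text
t: 10.7
eef_pos: [563.7, 76.8, 15.2]
tcp_rot: [-3.14, 0.0, 1.54]
ft_force: [-6.4, 3.0, 1.4]
opening: 0.385
grip_force: 15.7
```

```bash
python3 -c "
from h import *
foot('pics/top12.png')"
```

```text
foot px [357.38 357.62 357.67 357.65 357.72] [array([232.8,   2.2]), array([232.,   2.])] ptr [232.5  22.1]
{'t': np.float64(10.9), 'eef_pos': array([563.643,  76.8  ,  15.228]), 'ft_force': array([-6.136,  3.848,  0.767]), 'opening': np.float64(0.386), 'grip_force': np.float64(24.898)} c [38.5  1.4]
```

>>> arm_command(delta_pos=[[-0.002, 0, 0], [-0.004, 0, 0], [-0.004, 0, 0], [-0.004, 0, 0], [-0.004, 0, 0]], delta_rot=[[0, 0, 0], [0, 0, 0], [0, 0, 0], [0, 0, 0], [0, 0, 0]], claw=[0.63, 0.64, 0.65, 0.65, 0.65])

```text
t: 11.32
eef_pos: [563.7, 76.8, 15.3]
tcp_rot: [3.142, -0.0, 1.54]
ft_force: [-2.0, 5.1, -2.7]
opening: 0.381
grip_force: 31.1
```

```bash
python3 -c "
from h import *
foot('pics/top13.png');snap('wrist','pics/w13.png');snap('scene','pics/s13.png')
a=cv2.resize(cv2.imread('pics/w13.png')[60:340,130:480],(800,400))
c=cv2.resize(cv2.imread('pics/s13.png')[165:240,230:380],None,fx=5.333,fy=5.333)[:195,:800]
cv2.imwrite('pics/m13.png',np.vstack([a,cv2.resize(c,(800,195))]))
s=state();print(s['grip_force'],s['opening'],s['ft_force'])"
```

```text
foot px [357.53 357.44 357.66 357.62 357.48] [array([232.5,   2.2]), array([231.7,   2. ])] ptr [232.5  22.1]
{'t': np.float64(11.517), 'eef_pos': array([563.676,  76.75 ,  15.253]), 'ft_force': array([-1.827,  4.705, -3.106]), 'opening': np.float64(0.38), 'grip_force': np.float64(31.16)} c [38.5  1.4]
31.168141309171915 0.3792454081128467 [-2.38628363  3.91547872 -2.70360809]
```

View pics/m13.png

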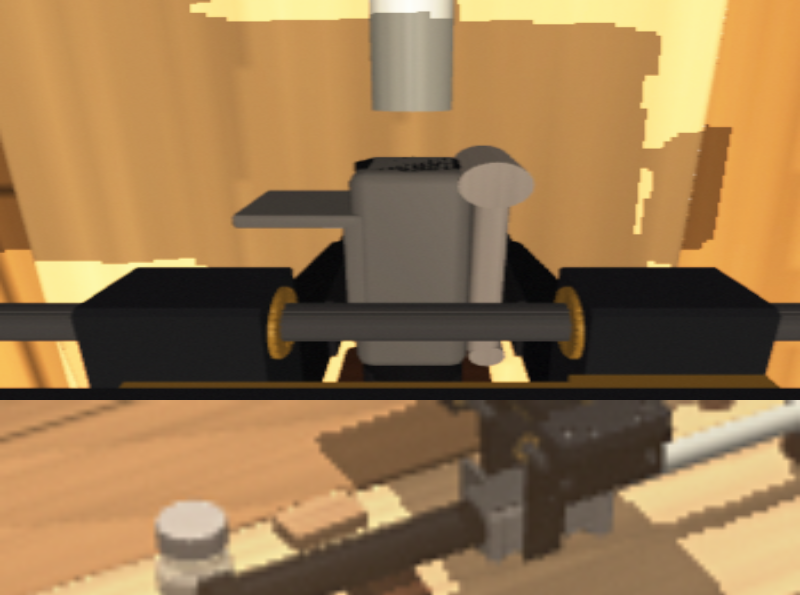

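The lever lies flat along the collar, pinched with about 31 N on both sides. The foot end reads 232.1 ± 0.4 mm against the pointer's 232.5 mm, so I'm handing in.

```bash
python3 -c "
from cell import *
print(job_done())"
```

```text
the job is handed in; nothing more can be done
None
```

I handed the job in with the foot's end measured within about 1 mm of the mark, the cam lever looking fully closed, and leg and lever still pinched at about 31 N; no verdict came back.

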